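# Load and start the laser engraver

## Task

Clear the pine offcut from the engraver's bed into the blue scrap tray and lay every loose small walnut block that is there (42 mm square) flat on the bed. Only then swing the amber lid over and lower it gently shut, after that turn the selector the shorter way round until its white pointer is at the green tab, and last throw the lever into the upright notch with the green mark, not beyond it. Leave the lattice tower and the glue bottle alone.

Things in the scene. Friction and masses are not known exactly. Their poses are not given: they have to be found in the camera images.
- engraver: Benchtop laser engraver, fixed to the table. Origin: centre of its underside, on the table. Its own +x points away from the operator, +y to the operator's left. Footprint 320 (x) by 190 (y) mm. Grey console, top 60 mm up, from x = -160 to -60 mm; behind it the bed, an open box with white walls 10 mm thick: inner space x = -50 to 150, y = -85 to 85 mm, dark honeycomb floor 45 mm and wall tops 85 mm above the table.
- bed_center (a point): Centre of the bed's floor, 50 mm in engraver x from the engraver's origin and 45 mm up; axes as the engraver's. Inner space 200 by 170 mm, walls 40 mm high.
- lid (a joint): Amber see-through lid in a black frame, hinged along the bed's left (+y) wall. 0 = shut, lying flat on the walls; 1.57 = upright; stop at 1.9, leaning back beyond upright, away from the bed, where gravity keeps it at the start. 0.5 kg, almost no friction: on the bed's side of upright it falls shut by itself unless held.
- lid_handle (a point): Middle of the lid's round red handle bar: diameter 12 mm, 120 mm long, parallel to engraver x, free over 100 mm between two thin arms. It stands 45 mm clear of the lid's free edge, 235 mm from the hinge line; shut, it is 140 mm to the -y side of the engraver's origin, about 90 mm above the table.
- lid_hinge (a point): Point on the lid's hinge line level with the middle of the handle: 10 mm in x, 95 mm in y, about 90 mm up with the lid shut (engraver frame). The handle runs a circle of radius 235 mm round it, in the engraver's y-z plane; its direction from here is -y times cos(lid) and up times sin(lid). The true axis lies at y = 95, z = 85.5 mm; both points lie 4 mm above it, measured square to the lid, when shut and turn with the lid.
- selector (a joint): Black programme selector, turns endlessly, either way; angle in rad, positive anticlockwise from above, 0 = white pointer towards the operator (engraver -x). A light friction holds it where it is left. Starts within 0.4 of 0.
- selector_axis (a point): On the selector's upright axis, 82 mm above the table, at engraver x = -110, y = 42 mm: middle of its grip, a straight bar 46 mm long, 14 mm thick, 30 mm high (68 to 98 mm above the table) along the pointer, on a round skirt of radius 34 mm.
- selector_pointer (a point): Outer end of the selector's white pointer, 34 mm from its axis.
- green_tab: Flat green round tab, 13 mm across, on the white dial round the selector, 42 mm from the selector's axis, 2 rad to one side or the other of the operator's side: the programme wanted. Nothing can catch on it.
- orange_tab: The same in orange on the other side of the dial: another programme, not wanted.
- lever (a joint): Start lever on the console, swings in the engraver's x-z plane past three notches marked on its quadrant: 0 leaning away from the operator, 0.5 rad off upright (red mark; the start), 0.5 upright (green mark), 1.0 leaning to the operator (white mark). It has no spring: friction holds it wherever it is left, and about 1 to 2 N at the ball moves it. Stops at 0 and 1.0.
- lever_tip (a point): Centre of the lever's red ball, diameter 24 mm, 78 mm from the pivot. Ball tops the lever; a low plate with the coloured marks (top 98 mm above the table) stands 30 mm to its -y side; it carries no collision.
- lever_pivot (a point): Pivot of the lever: engraver x = -110, y = -50 mm, 62 mm above the table.
- scrap_tray: Fixed blue open tray for scrap, outside 150 (x) by 120 (y) by 40 mm high, walls and floor 4 mm. Origin: centre of its underside.
- offcut: Loose pale pine offcut 80 (x) by 24 (y) by 16 mm, lying on the bed at the start. Origin: centre of its underside. 15 to 40 g.
- lattice_tower: Finished walnut model tower, loose, 60 by 60 mm foot, 140 mm tall. Origin: centre of its underside. To be left alone.
- glue_bottle: Glue bottle, loose, 56 mm across, 140 mm tall. Origin: centre of its underside. To be left alone.
- block1: Loose walnut block 42 by 42 by 32 mm high (two to four such blocks lie on the table to the right; the others are absent). Origin: centre of its underside, z axis up. 25 to 60 g.
- block2: Loose walnut block 42 by 42 by 32 mm high (two to four such blocks lie on the table to the right; the others are absent). Origin: centre of its underside, z axis up. 25 to 60 g.
- block3: Loose walnut block 42 by 42 by 32 mm high (two to four such blocks lie on the table to the right; the others are absent). Origin: centre of its underside, z axis up. 25 to 60 g.
- block4: Loose walnut block 42 by 42 by 32 mm high (two to four such blocks lie on the table to the right; the others are absent). Origin: centre of its underside, z axis up. 25 to 60 g.

How it is judged:
By the outcome, as a careful person would: the job done as asked, in the order asked, and still so for the second after the job is handed in, with the robot touching nothing.
Of block1, block2, block3, block4 only 2 to 4 are there at a start; the rules pass over those that are not, and their reading is None.
At some moment in a run one of block1, block2, block3, block4 may be knocked a few centimetres aside while the robot is not near it.
It also fails if it takes over 208 s, if anything falls off the work surface, if the arm or the gripper's body presses on something with over 40 N, if the wrist force passes 120 N, or if a joint passes its speed limit or range.

## Robot

A 7-joint arm with a two-finger parallel gripper is mounted at the origin on the work surface. World frame = base frame: x ahead of the robot, y to its left, z up, the work surface at z = 0. Lengths are in m, angles in rad, forces in N, time in s.
With the tool pointing down it reaches from about 0.35 to 0.9 m from the base axis. Payload 7.2 kg.
Tool frame: the origin (TCP) lies at the very end of the fingers, on their centre line; the grasp point (between the pads) lies 19 mm behind it; z points along the fingers, x is the direction in which the jaws open and shut, and the axes are right-handed (so a half turn about z gives the same grasp; the last joint's range is limited). The gripper opens to 85 mm and grips with 20 to 120 N. Pads are 22 mm wide; open, the fingers measure 114 mm over their backs; the gripper's body (76 mm by 85 mm) begins 54 mm behind the grasp point. The pads swing forward as they close: fully open they stand 13 mm farther back than shut.
Start: joints at [1.244, 0.411, -0.013, 1.596, 0.006, 1.134, -0.082], TCP at [0.16, -0.604, 0.231] pointing down, gripper open.
Joint ranges: [-2.95, 2.95], [-0.29, 1.99], [-1.47, 1.44], [0.14, 2.54], [-1.03, 4.17], [0.13, 1.85], [-2.86, 2.86]. Speed limits (rad/s): [2.39, 2.39, 3.01, 3.01, 3.14, 3.14, 3.14].

## Interface

Orientations are given as a rotation vector (axis times angle).
In Python, from workcell import bot gives the robot as it stands. Calls block until the motion is done:
- bot.goto(position, orientation): joint-space move of the TCP to a pose.
- bot.move_l(position, attitude=None, rate=0.15): straight line of the TCP; attitude=None keeps the orientation; rate is the mean speed in m/s.
- bot.goto_joints(angles): joint-space move.
- bot.command_gripper(opening, grip_force=None): finger opening in m; grip_force is the grip in N (None keeps the last); returns when the fingers have stopped.
- bot.pause(seconds).
- bot.solve_ik(position, orientation): joint angles nearest the present ones, or None.
- bot.state(): the state.
- bot.camera(name): name is "side" or "top" or "wrist"; returns a dict with "img" (384x512x3 uint8, red, green, blue), "range_z" (384x512 float32, m along the optical axis (not along the pixel's ray), 0 where there is no reading), "mtx" (3x3 intrinsics, pixels), "world_from_camera" (4x4, takes a point from camera to world coordinates); the wrist camera has in their place "T_tool_cam" (4x4, takes a point from camera to tool coordinates, whose origin is the TCP and whose axes are the tool frame's). Camera axes: x right, y down, z forward; pixel columns grow to the right and rows downward; lengths in m; the calibration is good to about 2 mm. A picture is of the moment at which its call begins: read the wrist's pose just before it.
A pose or a line that the arm cannot do raises bot.MotionError and nothing moves.
- bot.close_job(): hands the job in, once; it reports no verdict.
The state is a dict: "t": time; "joints": joint angles; "qvel": joint speeds; "joint_efforts": joint torques, N m; "tcp_pos": TCP position; "tcp_rot": TCP orientation; "ft_force": force on the tool from outside, world axes, zero at the start; "wrist_torque": the same for the moment, N m; "grip_width": finger opening in m.
Only numpy, scipy, OpenCV 4.12 (cv2) and the standard library are available. Lean on these libraries where they do the work, as an engineer would, in place of code of your own. Each camera call takes 0.05 s, during which the arm holds its last target. There are 200 camera calls.

## Working session

There is one attempt and no reset: what is moved stays moved. The work goes in short steps, each a Python script; the robot and the scene stay as the last script left them, time stands still between calls to the robot, and variables do not carry over. Pictures are saved under pics/ and viewed, about 12 in all and at most 16, crops included, and the job is handed in when it is done.

```bash
ls; mkdir -p pics; python3 - <<'E'
from workcell import bot
import cv2,numpy as np
s=bot.state();print(s)
for n in("top","side"):
    c=bot.camera(n);cv2.imwrite(f"pics/{n}0.png",cv2.resize(c["img"][:,:,::-1],(768,576)))
    np.savez(f"{n}0.npz",**c);print(n,c["mtx"],c["world_from_camera"])
E
```

```text
pics
{'t': 0.0, 'joints': array([ 1.24376623,  0.41194038, -0.01274259,  1.5970765 ,  0.00557641,
        1.13428877, -0.08219293]), 'qvel': array([ 1.34428152e-03, -4.45445434e-05, -8.79525509e-04,  1.19704213e-03,
        1.16294855e-04,  3.23847747e-04, -3.87315762e-04]), 'joint_efforts': array([-4.26925935e-04, -6.00631714e+01,  6.81672972e-01, -2.99406195e+01,
        1.37032705e-02,  1.09288632e-02, -4.78708699e-06]), 'tcp_pos': array([ 0.15982049, -0.60368953,  0.2304144 ]), 'tcp_rot': array([-2.48884193e+00,  1.91553405e+00,  2.16728004e-03]), 'ft_force': array([0.5825057 , 0.73880945, 0.56329287]), 'wrist_torque': array([-0.00672735, -0.04412368, -0.0104379 ]), 'grip_width': 0.0854426065733057}
top [[362.81041758   0.         253.69350299]
 [  0.         362.81041758 198.2786069 ]
 [  0.           0.           1.        ]] [[ 0.00936053 -0.994135    0.10774031  0.48807631]
 [-0.99972997 -0.0070122   0.02215451 -0.11131792]
 [-0.02126908 -0.1079186  -0.99393219  0.90964478]
 [ 0.          0.          0.          1.        ]]
side [[385.27287025   0.         253.68213901]
 [  0.         385.27287025 197.13612769]
 [  0.           0.           1.        ]] [[-0.77478692 -0.48774905  0.40225129  0.2392158 ]
 [-0.63212266  0.5863363  -0.5065873   0.30283129]
 [ 0.01123294 -0.64676937 -0.76260292  0.75920466]
 [ 0.          0.          0.          1.        ]]
```

View pics/top0.png

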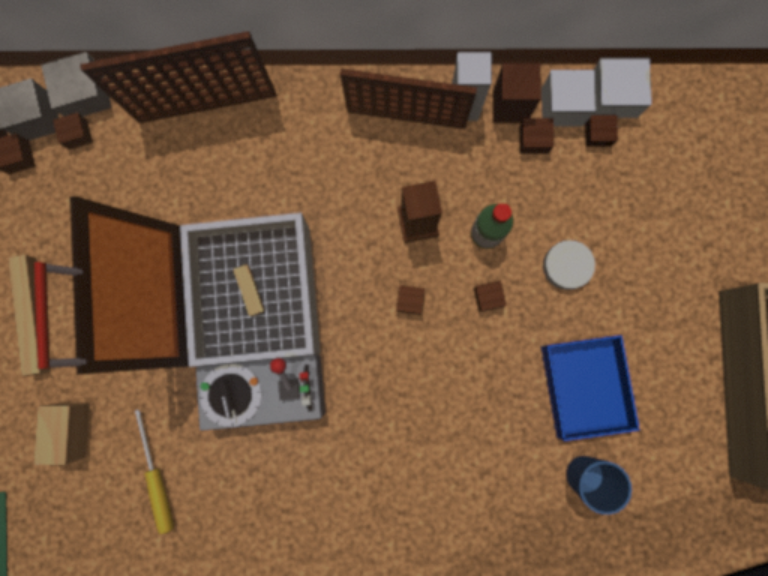

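View pics/side0.png

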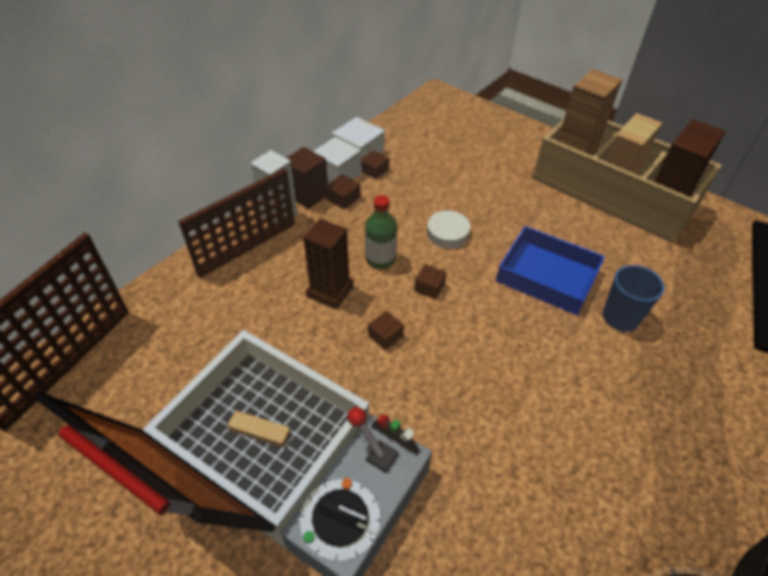

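Top view: engraver at left with the lid leaning back and the green tab on the left side of the dial, at px (205,385). The offcut is at (248,289) and the tray at (590,388). Candidate blocks are at (410,300) and (490,296), with more brown cubes at the back. I'll measure them all.

```bash
cat > vis.py <<'E'
import numpy as np,cv2
def cloud(c,T=None):
    z=c["range_z"];K=c["mtx"];v,u=np.indices(z.shape)
    P=np.stack([(u-K[0,2])/K[0,0]*z,(v-K[1,2])/K[1,1]*z,z],-1)
    T=c["world_from_camera"] if T is None else T
    W=P@T[:3,:3].T+T[:3,3]; W[z<=0]=np.nan; return W
def rect(p):
    (c,(w,h),a)=cv2.minAreaRect(p[:,:2].astype(np.float32)*1000)
    a=np.deg2rad(a)
    if w<h:w,h,a=h,w,a+np.pi/2
    return np.array(c)/1000,w,h,(a+np.pi/2)%np.pi-np.pi/2
def blobs(mask,W,n=15):
    k,l,st,_=cv2.connectedComponentsWithStats(mask.astype(np.uint8))
    for i in range(1,k):
        p=W[l==i]
        if len(p)<n:continue
        c,w,h,a=rect(p); s=st[i]
        print("px",s[0]+s[2]//2,s[1]+s[3]//2,"n",len(p),"c",c.round(4),"wh %.0f %.0f"%(w,h),"ang %.3f"%a,"z %.3f"%np.median(p[:,2]))
E
python3 - <<'E'
from vis import *
for n in("top","side"):
    c=np.load(n+"0.npz");W=cloud(c);hsv=cv2.cvtColor(c["img"],cv2.COLOR_RGB2HSV)
    H,S,V=[hsv[...,i].astype(int) for i in range(3)]
    z=W[...,2]
    print(n);print("table z",np.nanmedian(z[(z>-.02)&(z<.01)]))
    print("block-like z 27-37");blobs((z>.027)&(z<.037)&(V<110)&(S>60),W,60)
    print("blue");blobs((H>100)&(H<130)&(S>150)&(z>.033),W,40)
    print("bluefloor");blobs((H>100)&(H<130)&(S>150)&(z<.02),W,40)
    print("walls 80-90");blobs((z>.08)&(z<.09)&(S<60),W,60)
    print("console 57-63");blobs((z>.056)&(z<.064)&(S<60),W,60)
    print("pine in bed");blobs((z>.05)&(z<.07)&(S>60)&(V>130)&(H<25),W,30)
    print("green");blobs((H>45)&(H<85)&(S>120),W,5)
    print("orange/red");blobs(((H<12)|(H>172))&(S>190)&(V>130)&(z>.05),W,8)
    print("tall");blobs((z>.12),W,60)
E
```

```text
top
table z -0.0015665806648722524
block-like z 27-37
px 349 77 n 471 c [ 0.8833 -0.3203] wh 142 67 ang 0.956 z 0.034
px 45 85 n 236 c [0.8707 0.4455] wh 47 45 ang 0.300 z 0.029
px 402 86 n 295 c [ 0.8711 -0.4607] wh 46 44 ang 1.539 z 0.029
px 8 100 n 296 c [0.8315 0.5417] wh 56 41 ang 0.229 z 0.033
px 327 197 n 295 c [ 0.5886 -0.2691] wh 42 41 ang 0.215 z 0.031
px 273 199 n 283 c [ 0.5816 -0.139 ] wh 42 42 ang -0.123 z 0.031
px 491 256 n 340 c [ 0.4523 -0.6511] wh 300 5 ang -0.001 z 0.032
px 418 255 n 115 c [ 0.4514 -0.4802] wh 142 6 ang 0.150 z 0.032
px 51 289 n 84 c [0.3626 0.3937] wh 87 4 ang 0.005 z 0.032
px 398 322 n 63 c [ 0.292  -0.4357] wh 57 26 ang -0.588 z 0.033
blue
px 394 258 n 354 c [ 0.4432 -0.4248] wh 147 120 ang 0.150 z 0.038
bluefloor
px 394 258 n 2663 c [ 0.443  -0.4305] wh 142 106 ang 0.150 z 0.003
walls 80-90
px 164 193 n 1614 c [0.5903 0.117 ] wh 220 193 ang 0.109 z 0.083
console 57-63
px 382 61 n 798 c [ 0.9215 -0.401 ] wh 71 70 ang 1.563 z 0.059
px 14 69 n 610 c [0.9015 0.5156] wh 71 71 ang -1.302 z 0.058
px 130 180 n 63 c [0.6239 0.2048] wh 114 6 ang 0.058 z 
[... 2575 characters left out ...]
89 39 n 7106 c [ 1.4272 -0.3518] wh 702 18 ang 1.570 z 0.186
px 394 69 n 1138 c [ 0.5498 -0.7212] wh 90 62 ang 1.571 z 0.181
px 424 91 n 579 c [ 0.4496 -0.7205] wh 96 51 ang 1.561 z 0.149
px 462 101 n 1035 c [ 0.35  -0.719] wh 107 61 ang 1.567 z 0.173
px 156 126 n 721 c [ 0.9122 -0.1417] wh 231 67 ang 1.565 z 0.129
px 254 136 n 106 c [ 0.6956 -0.2674] wh 26 26 ang -0.297 z 0.138
px 217 159 n 505 c [ 0.7124 -0.1515] wh 54 52 ang -1.387 z 0.139
px 34 193 n 1760 c [0.9274 0.1833] wh 178 16 ang -1.369 z 0.158
px 99 307 n 4368 c [0.5734 0.2587] wh 223 74 ang 0.107 z 0.251
px 237 278 n 140 c [0.4715 0.0546] wh 22 20 ang 0.714 z 0.138
px 500 370 n 408 c [ 0.0758 -0.0176] wh 47 10 ang -1.543 z 0.226
```

Engraver pose is about (0.540, 0.112) with yaw 0.108; bed, console and lever ball agree to within 2 mm. There are two 42 mm blocks in reach. The brown cubes along the back edge are out of reach (over 0.9 m), so they're background. I'll move the offcut first.

```bash
cat > h.py <<'E'
from workcell import bot
from vis import *
from scipy.spatial.transform import Rotation as Ro
YAW=.108; O=np.array([.5402,.1118,0])
Re=Ro.from_euler('z',YAW)
def E(x,y,z): return O+Re.apply([x,y,z])   # engraver -> world
def down(th):  # tool down, tool x at world angle th
    return Ro.from_matrix(np.array([[np.cos(th),np.sin(th),0],[np.sin(th),-np.cos(th),0],[0,0,-1]])).as_rotvec()
def best(p,th):  # choose half-turn with least last-joint excursion
    c=[(t,bot.solve_ik(p,down(t))) for t in(th,th+np.pi)]
    c=[(abs(q[6]),t) for t,q in c if q is not None]
    return min(c)[1]
def st(m=""):
    s=bot.state();print(m,"t%.1f"%s["t"],"tcp",s["tcp_pos"].round(4),"F",s["ft_force"].round(1),"w %.4f"%s["grip_width"],"j7 %.2f"%s["joints"][6]);return s
def hop(p,th,z=.28):
    p=np.array(p,float);p[2]=z;bot.goto(p,down(th))
def pick(p,th,opening,z,clear=.28,force=30):
    th=best([p[0],p[1],clear],th);bot.command_gripper(opening)
    hop(p,th,clear);bot.move_l([p[0],p[1],z],rate=.15);st("down")
    bot.command_gripper(0,force);st("grip");bot.move_l([p[0],p[1],clear],rate=.2);st("up")
def place(p,th,z,opening,clear=.28):
    th=best([p[0],p[1],clear],th);hop(p,th,clear)
    bot.move_l([p[0],p[1],z+.03],rate=.2);bot.move_l([p[0],p[1],z],rate=.06);st("at")
    bot.command_gripper(opening);bot.move_l([p[0],p[1],clear],rate=.2);st("left")
def save(c,n,box=None,k=1.5):
    im=c["img"][:,:,::-1]
    if box: im=im[box[1]:box[3],box[0]:box[2]]
    cv2.imwrite("pics/"+n,cv2.resize(im,None,fx=k,fy=k,interpolation=2))
def brown():
    c=bot.camera("top");W=cloud(c);hsv=cv2.cvtColor(c["img"],cv2.COLOR_RGB2HSV);z=W[...,2]
    blobs((z>.022)&(z<.037)&(hsv[...,2]<110)&(hsv[...,1]>60)&(W[...,0]<.8)&(abs(W[...,1])<.5),W,100);return c
E
python3 - <<'E'
from h import *
pick([.5908,.119],.37+np.pi/2,.055,.048)
place([.443,-.427],.15+np.pi/2,.014,.06)
c=brown();save(c,"a1.png")
E
```

```text
Traceback (most recent call last):
  File "h.py", line 19, in pick
    hop(p,th,clear);bot.move_l([p[0],p[1],z],rate=.15);st("down")
    ~~~^^^^^^^^^^^^
  File "h.py", line 16, in hop
    p=np.array(p,float);p[2]=z;bot.goto(p,down(th))
                        ~^^^
IndexError: index 2 is out of bounds for axis 0 with size 2
```

```bash
sed -i 's/p=np.array(p,float);p\[2\]=z;bot.goto(p,/bot.goto([p[0],p[1],z],/' h.py
python3 - <<'E'
from h import *
pick([.5908,.119],.37+np.pi/2,.055,.048)
place([.443,-.427],.15+np.pi/2,.014,.06)
c=brown();save(c,"a1.png")
E
```

```text
down t5.4 tcp [0.5913 0.1192 0.0489] F [ 0.5  0.4 -0.3] w 0.0549 j7 0.99
grip t5.8 tcp [0.5912 0.1191 0.0486] F [ 0.1 -1.2  4.7] w 0.0231 j7 0.99
up t7.1 tcp [0.5904 0.1186 0.2788] F [-0.4 -0.1 -0.6] w 0.0237 j7 1.17
at t11.1 tcp [ 0.4428 -0.427   0.0137] F [-0.2  0.2 -0.1] w 0.0230 j7 -0.49
left t13.0 tcp [ 0.4426 -0.4266  0.2789] F [ 0.4  0.3 -0.2] w 0.0599 j7 -0.60
px 327 197 n 304 c [ 0.5883 -0.2694] wh 43 42 ang -1.358 z 0.031
px 274 199 n 290 c [ 0.5816 -0.139 ] wh 42 42 ang -0.125 z 0.030
px 414 256 n 185 c [ 0.4454 -0.4807] wh 148 41 ang -0.139 z 0.030
px 383 262 n 149 c [ 0.4223 -0.3743] wh 160 64 ang 0.603 z 0.030
px 51 289 n 135 c [0.3621 0.3937] wh 88 4 ang -0.002 z 0.030
```

View pics/a1.png

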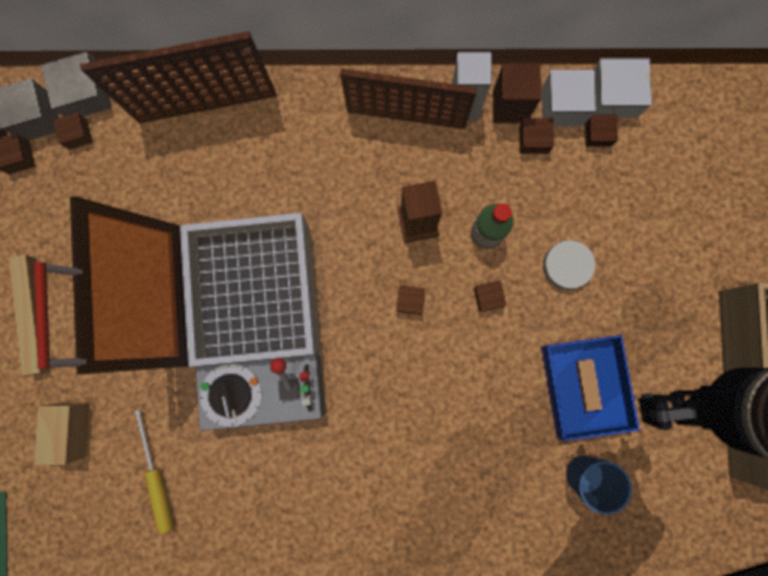

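The offcut is in the tray at px (590,385), the bed is empty, and both blocks are unmoved at (410,300) and (490,296). Next, the blocks.

```bash
python3 - <<'E'
from h import *
pick([.5875,-.2695],.214+np.pi/2,.07,.008)
place(E(100,0,0)[:2] if 0 else E(.100,-.005,0)[:2],YAW+np.pi/2,.055,.06)
c=brown();save(c,"a2.png")
E
```

```text
down t16.2 tcp [ 0.5881 -0.2697  0.0088] F [0.5 0.3 0.1] w 0.0699 j7 -0.81
grip t16.5 tcp [ 0.5879 -0.2697  0.0086] F [-1.3  0.3  4.4] w 0.0411 j7 -0.81
up t18.0 tcp [ 0.587  -0.2692  0.2787] F [-0.2  0.  -0.8] w 0.0412 j7 -0.88
at t21.7 tcp [0.6399 0.1176 0.0544] F [-0.3  0.  -0.3] w 0.0414 j7 1.22
left t23.3 tcp [0.6396 0.1174 0.2787] F [ 0.3  0.5 -1. ] w 0.0605 j7 1.30
px 273 199 n 290 c [ 0.5815 -0.1389] wh 42 42 ang -0.142 z 0.030
px 400 258 n 209 c [ 0.4233 -0.4651] wh 177 87 ang -0.480 z 0.030
px 369 262 n 116 c [ 0.4334 -0.3666] wh 148 3 ang 0.154 z 0.030
px 398 322 n 101 c [ 0.2919 -0.4356] wh 58 25 ang -0.617 z 0.030
```

View pics/a2.png

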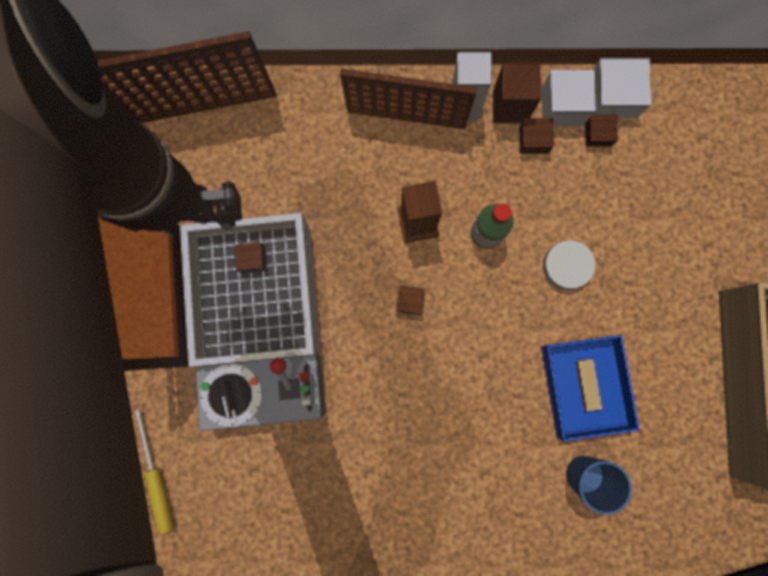

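The first block lies in the bed at px (249,257), and the second is unmoved at (411,300).

```bash
python3 - <<'E'
from h import *
pick([.5807,-.139],-.13+np.pi/2,.07,.008)
place(E(.015,-.005,0)[:2],YAW+np.pi/2,.055,.06)
bot.goto([.45,-.1,.35],down(1.5))
c=bot.camera("top");W=cloud(c);np.savez("c3.npz",**c);save(c,"a3.png")
z=W[...,2];hsv=cv2.cvtColor(c["img"],cv2.COLOR_RGB2HSV)
print("bed");blobs((z>.07)&(z<.08)&(hsv[...,2]<110)&(hsv[...,1]>60),W,60)
c=bot.camera("side");W=cloud(c);z=W[...,2];hsv=cv2.cvtColor(c["img"],cv2.COLOR_RGB2HSV).astype(int);save(c,"s3.png",(120,200,320,384),3.5)
H,S,V=hsv[...,0],hsv[...,1],hsv[...,2]
print("red");blobs(((H<6)|(H>172))&(S>190)&(V>110)&(z>.06),W,20)
# white things on selector
p=np.linalg.norm(W[...,:2]-E(-.110,.042,0)[:2],axis=2)
m=(p<.036)&(S<60)&(V>140)&(z>.05); print("pointer");blobs(m,W,3)
m=(p<.034)&(z>.09); print("grip");blobs(m,W,8)
print(E(-.110,.042,0),E(-.068,-.05,0));st()
E
```

```text
down t27.6 tcp [ 0.5812 -0.1391  0.0087] F [0.3 0.5 0.7] w 0.0703 j7 -0.77
grip t27.9 tcp [ 0.581  -0.139   0.0085] F [-0.1  0.8  4.1] w 0.0415 j7 -0.77
up t29.4 tcp [ 0.5803 -0.1387  0.279 ] F [ 0.2  0.  -0.5] w 0.0414 j7 -1.00
at t33.1 tcp [0.5555 0.1086 0.0546] F [-0.1 -0.5 -0.4] w 0.0416 j7 0.94
left t34.7 tcp [0.5551 0.1081 0.2789] F [ 0.5 -0.4 -0. ] w 0.0599 j7 1.14
bed
px 165 171 n 310 c [0.642  0.1161] wh 42 41 ang -1.442 z 0.075
px 502 258 n 391 c [ 0.4522 -0.6513] wh 300 5 ang -0.003 z 0.075
px 168 207 n 320 c [0.5586 0.107 ] wh 42 42 ang -1.437 z 0.075
px 406 325 n 89 c [ 0.2948 -0.4374] wh 66 34 ang -0.412 z 0.075
red
px 254 134 n 52 c [ 0.6944 -0.2674] wh 22 20 ang -0.880 z 0.139
px 238 277 n 74 c [0.4708 0.0551] wh 16 15 ang 0.272 z 0.139
px 75 313 n 735 c [0.5305 0.2852] wh 121 10 ang 0.111 z 0.311
pointer
px 223 350 n 127 c [0.4261 0.1589] wh 71 37 ang 0.022 z 0.061
px 235 341 n 39 c [0.4105 0.1303] wh 32 13 ang 0.323 z 0.098
grip
px 228 339 n 254 c [0.4206 0.1392] wh 55 14 ang 0.289 z 0.097
[0.42631371 0.14169838 0.        ] [0.4779857  0.05476159 0.        ]
 t35.8 tcp [ 0.4505 -0.0986  0.3495] F [0.  0.7 0.6] w 0.0601 j7 1.54
```

View pics/a3.png

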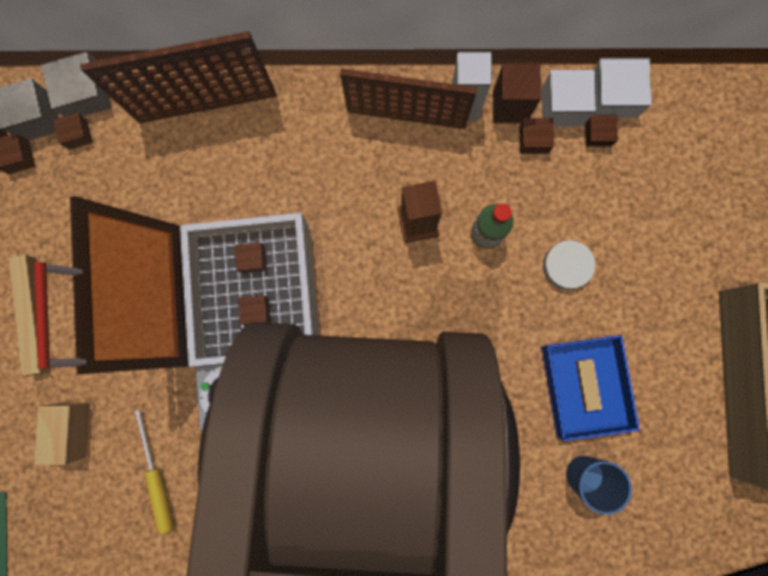

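View pics/s3.png

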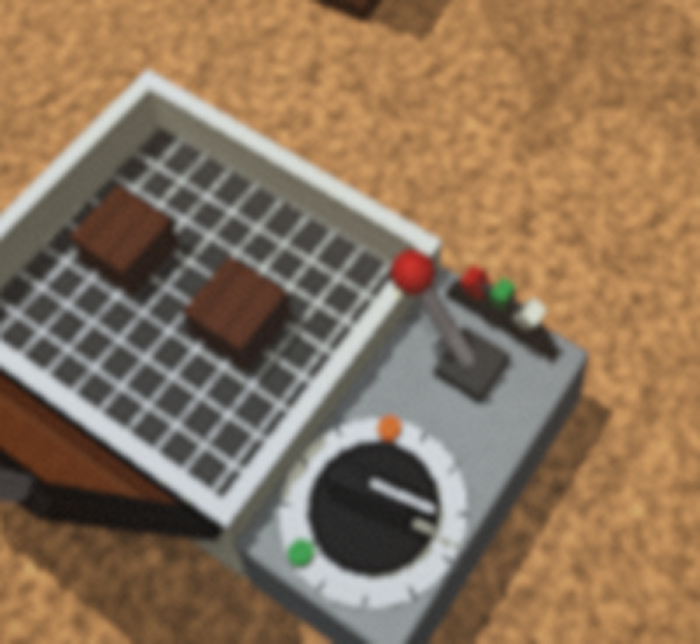

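Both blocks lie flat: tops read 0.075 m for about 0.077 expected, and each is clear of the walls. The selector starts at about +0.19, and the green tab is on its left (−2). Now the lid: grip the bar with the tool pointing down and follow the arc while the bar turns in the pads.

```bash
cat >> h.py <<'E'
def lidp(t,x=.018,dz=-.019):
    return E(x,.095-.235*np.cos(t)+.004*np.sin(t),.0855+.235*np.sin(t)+.004*np.cos(t)+dz)
E
python3 - <<'E'
from h import *
p=lidp(1.9);up=p+[0,0,.09]
th=best(up,YAW+np.pi/2);print([np.round(bot.solve_ik(lidp(t),down(th)),2) for t in(1.9,1.2,.6,0)])
bot.command_gripper(.05)
bot.goto([.50,.12,.42],down(th));bot.goto(up,down(th));bot.move_l(p,rate=.1);st("at bar")
bot.command_gripper(0,22);s=st("gripped")
for t in(1.8,1.7,1.6,1.5):
    bot.move_l(lidp(t),rate=.08);st("%.2f"%t)
c=bot.camera("side");save(c,"lid1.png",k=1.2)
W=cloud(c);hsv=cv2.cvtColor(c["img"],cv2.COLOR_RGB2HSV).astype(int)
H,S,V=hsv[...,0],hsv[...,1],hsv[...,2]
blobs(((H<6)|(H>172))&(S>190)&(V>80)&(W[...,2]>.2),W,10)
E
```

```text
[array([ 0.13,  0.55, -1.06,  1.51,  0.49,  1.37,  0.71]), array([ 0.4 ,  0.44, -0.97,  1.61,  0.37,  1.29,  1.05]), array([ 0.54,  0.49, -0.89,  1.73,  0.42,  1.13,  1.2 ]), array([ 0.51,  0.64, -0.76,  1.84,  0.56,  0.89,  1.16])]
at bar t38.8 tcp [0.5395 0.2878 0.2883] F [ 0.3  0.7 -0.4] w 0.0503 j7 0.74
gripped t39.2 tcp [0.5394 0.2876 0.288 ] F [-0.1  0.1  2.4] w 0.0108 j7 0.74
1.80 t39.6 tcp [0.5418 0.2652 0.2949] F [-0.2  2.4  4.2] w 0.0115 j7 0.78
1.70 t40.1 tcp [0.5444 0.2418 0.299 ] F [-0.2  1.1  2.5] w 0.0109 j7 0.82
1.60 t40.5 tcp [0.5469 0.2182 0.3007] F [ 3.8  0.7 -3.9] w 0.0111 j7 0.86
1.50 t41.0 tcp [0.5494 0.1958 0.301 ] F [ 4.6  0.8 -4.7] w 0.0110 j7 0.90
px 139 258 n 319 c [0.5205 0.1915] wh 81 10 ang 0.079 z 0.325
```

View pics/lid1.png

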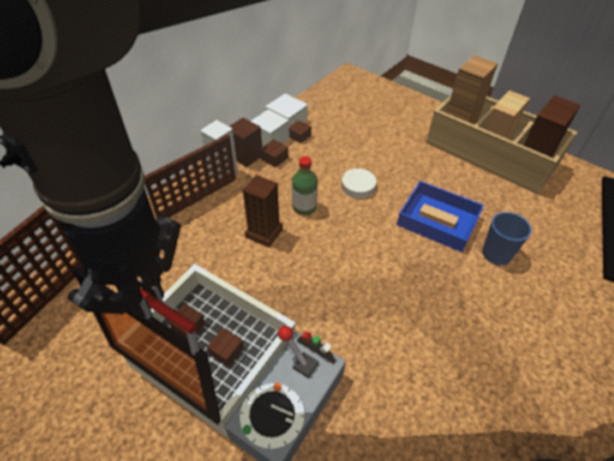

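The bar is held, the lid is near upright, and forces are under 7 N. I'll lower it.

```bash
python3 - <<'E'
from h import *
ts=list(np.arange(1.4,.15,-.1))+[.12,.07,.03,.0]
for t in ts:
    bot.move_l(lidp(t),rate=.08 if t>.2 else .03);s=bot.state()
    print("%.2f"%t,s["ft_force"].round(1))
    if np.linalg.norm(s["ft_force"])>25: break
bot.pause(.3);st("end")
E
```

```text
1.40 [ 3.5  1.  -1.5]
1.30 [ 3.3 -0.5  0.7]
1.20 [3.3 0.4 1.5]
1.10 [3.6 0.6 0.6]
1.00 [ 3.1  0.5 -2.4]
0.90 [ 2.2  0.7 -2. ]
0.80 [ 0.8  0.3 -1.9]
0.70 [-0.3 -0.4 -1.5]
0.60 [-0.4 -0.5 -1.6]
0.50 [ 0.9  0.1 -1.2]
0.40 [ 0.   0.3 -1.6]
0.30 [ 1.2 -0.6 -1.7]
0.20 [ 0.7 -0.4 -1.2]
0.12 [ 1.4 -0.5 -1.4]
0.07 [ 1.5 -0.3 -2.3]
0.03 [ 1.4  0.3 -0.3]
0.00 [-2.   0.5  8.3]
end t49.7 tcp [ 0.5735 -0.0253  0.0712] F [-2.3  0.2  7.4] w 0.0112 j7 1.10
```

The upward force rose to 8 N at 0, so the lid is seated. I'll release, back off and look at the selector.

```bash
python3 - <<'E'
from h import *
bot.command_gripper(.032);st("open");p=bot.state()["tcp_pos"];bot.move_l(p+[0,0,.2],rate=.12)
bot.goto([.50,-.30,.35],down(1.5));st()
for n in("top","side"):
    c=bot.camera(n);W=cloud(c);z=W[...,2];hsv=cv2.cvtColor(c["img"],cv2.COLOR_RGB2HSV).astype(int)
    H,S,V=hsv[...,0],hsv[...,1],hsv[...,2];print(n)
    r=np.linalg.norm(W[...,:2]-E(-.110,.042,0)[:2],axis=2)
    print("grip");blobs((r<.036)&(z>.09),W,8)
    print("dial green/orange");blobs((r<.055)&(H>45)&(H<85)&(S>100)&(z>.05),W,4);blobs((r<.055)&(H<14)&(S>170)&(V>120)&(z>.05),W,4)
    print("red");blobs(((H<6)|(H>172))&(S>190)&(V>110)&(z>.07)&(W[...,0]<.66),W,8)
    print("skirt");blobs((r<.06)&(V>170)&(S<50)&(z<.08),W,60)
    if n=="top": save(c,"t4.png",(60,110,240,300),4)
    else: save(c,"s4.png",(130,220,330,384),3.5)
E
```

```text
open t50.0 tcp [ 0.573  -0.0255  0.0703] F [ 0.7 -0.6 -0.1] w 0.0320 j7 1.10
 t53.0 tcp [ 0.5006 -0.2981  0.3497] F [1.1 0.7 0.5] w 0.0321 j7 1.65
top
grip
px 149 267 n 151 c [0.4219 0.1382] wh 56 15 ang 0.269 z 0.096
dial green/orange
px 137 257 n 11 c [0.4407 0.1787] wh 7 5 ang -1.565 z 0.063
px 169 254 n 5 c [0.449  0.1021] wh 5 4 ang -0.721 z 0.064
red
px 226 203 n 145 c [ 0.5667 -0.0283] wh 112 7 ang 0.110 z 0.093
px 185 243 n 44 c [0.4754 0.0509] wh 15 14 ang 0.337 z 0.138
px 203 250 n 8 c [0.4596 0.0186] wh 5 4 ang 1.562 z 0.098
skirt
side
grip
px 228 339 n 251 c [0.4201 0.1387] wh 57 15 ang 0.272 z 0.097
dial green/orange
px 206 358 n 31 c [0.4383 0.1796] wh 9 9 ang -0.815 z 0.065
px 231 323 n 21 c [0.4459 0.1041] wh 10 7 ang -0.442 z 0.065
red
px 231 235 n 168 c [ 0.5626 -0.0267] wh 113 9 ang 0.113 z 0.094
px 237 276 n 96 c [0.4811 0.0434] wh 46 18 ang -0.862 z 0.139
px 255 279 n 19 c [0.4562 0.0215] wh 10 7 ang -1.272 z 0.099
skirt
px 220 325 n 84 c [0.4615 0.1193] wh 32 13 ang 1.118 z 0.061
px 229 347 n 568 c [0.4084 0.1371] wh 95 59 ang -1.457 z 0.061
px 206 344 n 112 c [0.4573 0.1614] wh 42 16 ang -0.954 z 0.061
```

View pics/t4.png

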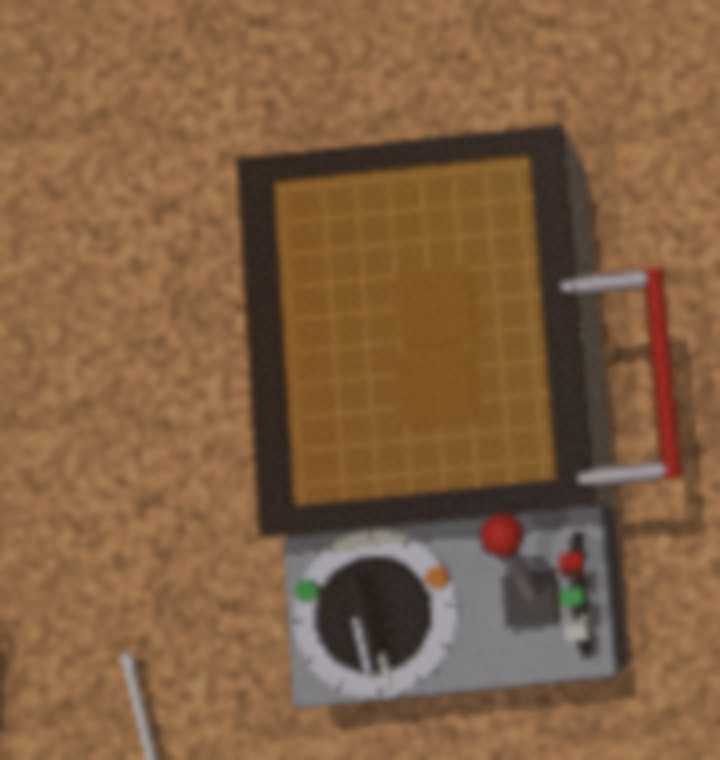

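The lid is shut: handle at z 0.093, blocks visible through the amber, frame square. Bar direction is 0.271 world, so the selector is at about +0.16 and needs about −2.16. I'll check IK, then turn it clockwise as seen from above.

```bash
python3 - <<'E'
from h import *
A=np.array([.4263,.1411,.074]);a0=.271;d=(YAW-2.0)-a0
for th0 in(a0+np.pi/2,a0-np.pi/2):
    print(th0,[None if q is None else q.round(2).tolist() for q in (bot.solve_ik(A,down(th0+f*d)) for f in(0,.25,.5,.75,1))])
E
```

```text
1.8417963267948965 [[0.42, 0.58, -1.07, 2.12, 0.69, 0.85, 0.77], [0.37, 0.54, -1.0, 2.12, 0.63, 0.82, 0.28], [0.3, 0.5, -0.9, 2.12, 0.56, 0.78, -0.2], [0.25, 0.47, -0.82, 2.12, 0.5, 0.75, -0.68], [0.18, 0.44, -0.73, 2.13, 0.44, 0.73, -1.17]]
-1.2997963267948967 [[0.08, 0.41, -0.61, 2.13, 0.36, 0.7, -2.07], [-1.33, 0.7, 1.26, 2.21, -0.89, 0.9, -1.34], [0.51, 0.69, -1.24, 2.11, 0.83, 0.96, 2.7], [0.46, 0.62, -1.14, 2.11, 0.74, 0.89, 2.24], [0.45, 0.61, -1.12, 2.11, 0.73, 0.88, 1.71]]
```

```bash
python3 - <<'E'
from h import *
A=np.array([.4263,.1411,.074]);a0=.271;d=(YAW-2.0)-a0;th0=a0+np.pi/2
bot.command_gripper(.045)
bot.goto(A+[0,0,.14],down(th0));bot.move_l(A,rate=.1);st("on")
bot.command_gripper(0,25);st("grip")
N=12
for i in range(1,N+1):
    bot.goto(A,down(th0+d*i/N));s=bot.state();print(i,s["ft_force"].round(1),s["wrist_torque"].round(2),s["tcp_pos"].round(4))
    if np.linalg.norm(s["ft_force"])>35: break
bot.pause(.2);s=st("end");R=Ro.from_rotvec(s["tcp_rot"]).as_matrix();print("jaw ang",np.arctan2(R[1,0],R[0,0]),th0+d)
bot.command_gripper(.04);bot.move_l(A+[0,0,.14],rate=.15)
bot.goto([.50,-.30,.35],down(1.5))
for n in("top","side"):
    c=bot.camera(n);W=cloud(c);z=W[...,2];hsv=cv2.cvtColor(c["img"],cv2.COLOR_RGB2HSV).astype(int)
    H,S,V=hsv[...,0],hsv[...,1],hsv[...,2];print(n)
    r=np.linalg.norm(W[...,:2]-A[:2],axis=2)
    print("grip");blobs((r<.036)&(z>.09),W,8)
    ball=(((H<6)|(H>172))&(S>190)&(V>110)&(z>.12)&(abs(W[...,0]-.475)<.04)&(abs(W[...,1]-.053)<.05))
    print("ball");blobs(ball,W,8)
    if n=="top": save(c,"t5.png",(100,210,240,300),5)
E
```

```text
on t56.6 tcp [0.4267 0.1412 0.0745] F [-0.4  0.2 -0. ] w 0.0449 j7 0.75
grip t57.0 tcp [0.4264 0.1419 0.0744] F [-2.1  2.9  4.1] w 0.0139 j7 0.75
1 [-1.7  2.5  7.2] [ 0.38  0.46 -0.05] [0.4265 0.1416 0.0744]
2 [-2.1  1.1  7.9] [ 0.17  0.52 -0.05] [0.4265 0.1413 0.0744]
3 [-2.3 -0.   9.2] [ 0.03  0.59 -0.07] [0.4264 0.141  0.0744]
4 [-3.5 -0.5 11.8] [-0.17  0.72 -0.09] [0.4263 0.1408 0.0744]
5 [-3.1 -1.6 11.1] [-0.35  0.82 -0.04] [0.4261 0.1406 0.0744]
6 [-4.3 -1.8 13.1] [-0.43  0.96  0.01] [0.4259 0.1404 0.0744]
7 [-5.5 -2.3 14.2] [-0.51  1.18 -0.09] [0.4257 0.1402 0.0744]
8 [-5.6 -2.2 15.9] [-0.55  1.34 -0.01] [0.4254 0.1401 0.0743]
9 [-6.5 -2.7 17. ] [-0.61  1.63 -0.03] [0.4252 0.14   0.0743]
10 [-7.9 -2.4 17.9] [-0.63  1.84 -0.01] [0.4249 0.14   0.0743]
11 [-9.3 -3.3 19.6] [-0.54  2.06 -0.05] [0.4247 0.14   0.0743]
12 [-9.5 -3.2 18.1] [-0.43  2.14 -0.01] [0.4244 0.1401 0.0743]
end t60.4 tcp [0.4244 0.1401 0.0743] F [-9.  -2.6 19.6] w 0.0134 j7 -1.07
jaw ang -0.3156562358761291 -0.32120367320510335
top
grip
px 147 265 n 144 c [0.4285 0.1449] wh 57 15 ang 1.285 z 0.095
ball
px 185 243 n 44 c [0.4752 0.0513] wh 16 14 ang -0.382 z 0.138
side
grip
px 223 339 n 252 c [0.4266 0.1451] wh 56 14 ang 1.251 z 0.097
ball
px 237 277 n 94 c [0.4717 0.0543] wh 18 18 ang 0.543 z 0.139
```

View pics/t5.png

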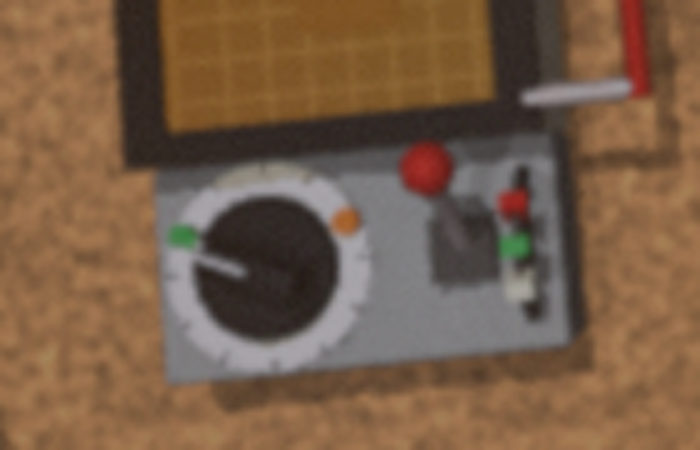

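The pointer meets the green tab: bar direction 1.25–1.28 against a target of 1.25, tab at 1.24. Now the lever: grip the ball with jaws across the swing plane and follow the arc by 0.5 rad.

```bash
python3 - <<'E'
from h import *
def lev(a): # lever angle a -> TCP
    b=.5-a; return E(-.110+.078*np.sin(b),-.05,.062+.078*np.cos(b)-.014)
th=best(lev(0)+[0,0,.1],YAW+np.pi/2)
bot.command_gripper(.05)
bot.goto(lev(0)+[0,0,.12],down(th));bot.move_l(lev(0),rate=.1);st("on")
bot.command_gripper(0,22);s0=st("grip")
for a in(.1,.2,.3,.4,.5):
    bot.move_l(lev(a),rate=.03);st("%.1f"%a)
bot.pause(.3);s=st("end");print("moved",Re.inv().apply(s["tcp_pos"]-s0["tcp_pos"]).round(4),"want",Re.inv().apply(lev(.5)-lev(0)).round(4))
bot.command_gripper(.05);bot.move_l(lev(.5)+[0,0,.12],rate=.1)
bot.goto([.50,-.30,.35],down(1.5))
for n in("top","side"):
    c=bot.camera(n);W=cloud(c);z=W[...,2];hsv=cv2.cvtColor(c["img"],cv2.COLOR_RGB2HSV).astype(int)
    H,S,V=hsv[...,0],hsv[...,1],hsv[...,2];print(n)
    m=((H<6)|(H>172))&(S>190)&(V>110)&(z>.12)&(abs(W[...,0]-.455)<.08)&(abs(W[...,1]-.053)<.05)
    blobs(m,W,8)
    p=W[m];A=np.c_[2*p,np.ones(len(p))];x=np.linalg.lstsq(A,(p**2).sum(1),rcond=None)[0]
    print("sphere",x[:3].round(4),np.sqrt(x[3]+x[:3]@x[:3]),"engr",Re.inv().apply(x[:3]-O).round(4))
    save(c,n+"6.png",(100,180,280,300) if n=="top" else (120,180,320,384),3.9 if n=="top" else 2.9)
E
```

```text
on t67.3 tcp [0.4738 0.0543 0.117 ] F [-0.1  0.1 -0.2] w 0.0497 j7 1.12
grip t67.7 tcp [0.4737 0.0544 0.1169] F [-0.8  0.1  4.8] w 0.0220 j7 1.12
0.1 t68.1 tcp [0.4668 0.0536 0.1203] F [2.5 0.  4.5] w 0.0223 j7 1.12
0.2 t68.5 tcp [0.4589 0.0527 0.1226] F [1.1 0.8 4.9] w 0.0220 j7 1.13
0.3 t68.9 tcp [0.4509 0.0518 0.1243] F [0.8 1.3 2.2] w 0.0221 j7 1.14
0.4 t69.3 tcp [0.4433 0.051  0.1255] F [0.1 0.6 0.7] w 0.0222 j7 1.14
0.5 t69.7 tcp [0.4358 0.0502 0.126 ] F [0.5 0.8 0.9] w 0.0226 j7 1.15
end t70.0 tcp [0.4362 0.0502 0.126 ] F [-0.3  0.2  2.1] w 0.0218 j7 1.15
moved [-0.0378 -0.0001  0.009 ] want [-0.0374 -0.      0.0095]
top
px 185 259 n 26 c [0.4423 0.0482] wh 13 12 ang 0.049 z 0.148
sphere [0.4424 0.0482 0.1458] 0.006381328149383353 engr [-0.1041 -0.0527  0.1458]
side
px 253 283 n 96 c [0.4386 0.0494] wh 19 18 ang -0.877 z 0.149
sphere [0.4388 0.0495 0.1431] 0.009341118156794814 engr [-0.1076 -0.051   0.1431]
```

View pics/side6.png

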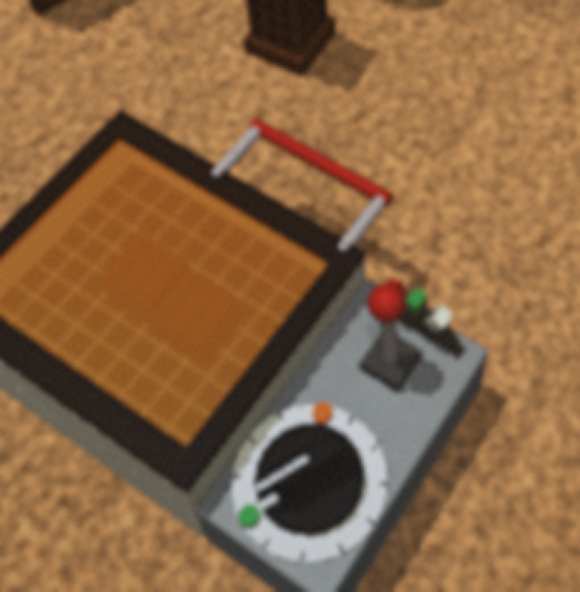

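View pics/top6.png

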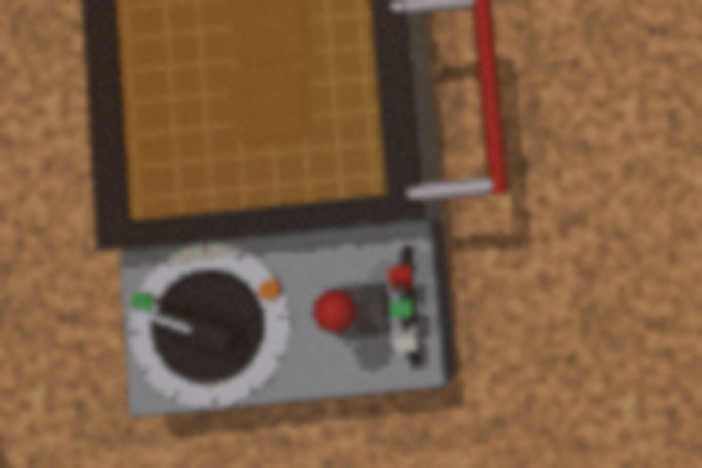

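The ball sits about 4 mm short of upright: both cameras' before/after displacement gives about −33 mm against −37, and it lies slightly off the green mark in the top view. It slipped a little in the pads. I'll re-grip more firmly, nudge it and re-measure.

```bash
cat >> h.py <<'E'
def ball():
    out=[]
    for n,b in(("top",.0015),("side",-.0017)):
        r=[]
        for _ in range(3):
            c=bot.camera(n);W=cloud(c);z=W[...,2];hsv=cv2.cvtColor(c["img"],cv2.COLOR_RGB2HSV).astype(int)
            H,S,V=hsv[...,0],hsv[...,1],hsv[...,2]
            m=((H<6)|(H>172))&(S>190)&(V>110)&(z>.12)&(abs(W[...,0]-.455)<.06)&(abs(W[...,1]-.053)<.04)
            p=W[m].mean(0);r.append(Re.inv().apply(p-O)[0]-b)
        out.append(np.mean(r).round(4))
    print("ball engr x (bias removed)",out)
E
python3 - <<'E'
from h import *
ball()
P=lambda x,z=0:E(x,-.05,.1235+z)
th=best(P(-.106,.1),YAW+np.pi/2)
bot.command_gripper(.045)
bot.goto(P(-.106,.1),down(th));bot.move_l(P(-.106),rate=.08);st("on")
bot.command_gripper(0,50);st("grip")
bot.move_l(P(-.1097,.0003),rate=.02);bot.pause(.3);st("end")
bot.command_gripper(.045);bot.move_l(P(-.11,.1),rate=.1)
bot.goto([.50,-.30,.35],down(1.5));ball()
E
```

```text
ball engr x (bias removed) [np.float64(-0.106), np.float64(-0.107)]
on t76.5 tcp [0.4405 0.0507 0.1239] F [ 0.9 -0.1  0.2] w 0.0451 j7 1.05
grip t76.9 tcp [0.4406 0.0507 0.124 ] F [-0.5 -0.2  6.2] w 0.0210 j7 1.05
end t77.5 tcp [0.4368 0.0503 0.1241] F [-0.1 -1.3  6.4] w 0.0211 j7 1.06
ball engr x (bias removed) [np.float64(-0.1093), np.float64(-0.1101)]
```

Ball is now at −0.1093 to −0.1101 (target −0.110). One last full view before handing in.

```bash
python3 - <<'E'
from h import *
c=bot.camera("top");save(c,"fin.png");W=cloud(c);z=W[...,2]
blobs((z>.12)&(W[...,0]<.8)&(W[...,1]>-.4)&(W[...,1]<-.1),W,60)
A=E(-.110,.042,0)[:2];blobs((np.linalg.norm(W[...,:2]-A,axis=2)<.036)&(z>.09),W,8);st()
E
```

```text
px 281 134 n 585 c [ 0.7144 -0.152 ] wh 53 52 ang -1.364 z 0.138
px 435 257 n 14677 c [ 0.4827 -0.2681] wh 144 68 ang 0.108 z 0.674
px 334 142 n 131 c [ 0.6971 -0.2675] wh 25 24 ang -1.558 z 0.139
px 147 265 n 146 c [0.4286 0.1448] wh 56 14 ang 1.283 z 0.096
 t80.8 tcp [ 0.5002 -0.2994  0.3501] F [-0.6 -0.5  0.6] w 0.0450 j7 1.64
```

View pics/fin.png

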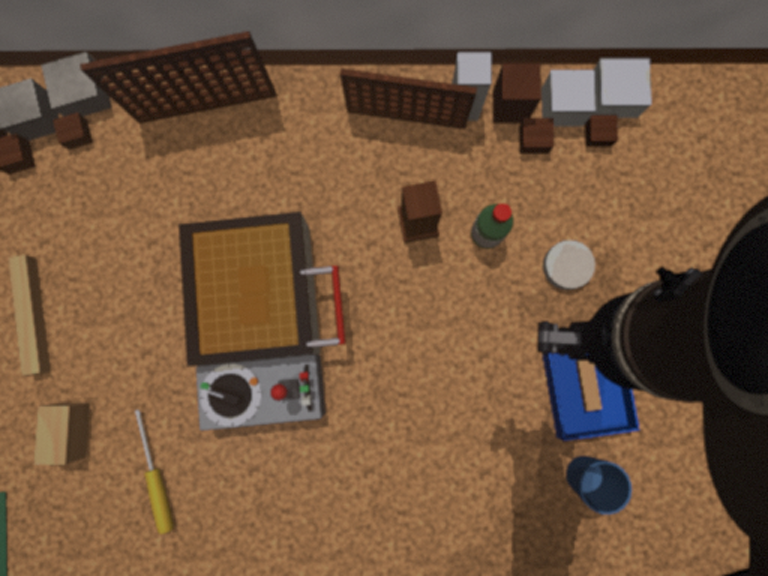

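The lid is shut, the offcut is in the tray, the pointer is at green and the ball is at the green mark. The tower (px 421,210) and bottle (493,225) are unmoved.

```bash
python3 -c "
from workcell import bot
print(bot.close_job())"
```

```text
the job is handed in; nothing more can be done
None
```

The job is done in the order asked and handed in at about 81 s on the robot's clock; the hand-in gave no verdict.

- **Offcut and blocks:** The pine offcut is in the blue tray. Both walnut blocks in reach are flat on the bed, tops at 0.075 m against 0.077 expected. I left the similar brown cubes along the back edge: those on the right are beyond the arm's 0.9 m reach. I took all of them as background.
- **Lid:** I gripped the handle and lowered the lid along its arc. The wrist force stayed under about 10 N, and the handle now reads 0.093 m high.
- **Selector:** I turned it clockwise seen from above, about 2.16 rad, to the green tab on the left. The bar reads 1.25 to 1.28 rad in world angle, against a target of 1.25 and the tab measured at 1.24. The sideways and upward force rose to about 22 N during the turn.
- **Lever:** The first throw slipped in the pads and left the ball about 4 mm short of upright. I re-gripped and nudged it, and the two cameras then put it at −109.3 and −110.1 mm, against −110 mm for upright. That stays within the 2 mm calibration.
- **Left alone:** The lattice tower and glue bottle still read within 1 mm of where they started. I saw no block knocked aside.

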